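# Load the jig board into the guarded bench press

## Robot

A 6-joint arm with a two-finger parallel gripper is mounted at the origin on a cart in front of the work surface, level with it; the furniture and walls round the work are solid. World frame = base frame: x ahead of the robot, y to its left, z up, the work surface at z = 0. Lengths are in m, angles in rad, forces in N, time in s.
With the tool pointing down it reaches from about 0.325 to 0.775 m from the base axis. Payload 9.3 kg.
Tool frame: the origin (TCP) lies midway between the tips of the shut fingers; the grasp point (between the pads) lies 19 mm behind it; z points along the fingers, y is the line along which they close (so a half turn about z gives the same grasp; the last joint's range is limited). The gripper opens to 85 mm and grips with 20 to 120 N. Pads are 22 mm wide; open, the fingers measure 114 mm over their backs; the gripper's body (76 mm by 85 mm) begins 54 mm behind the grasp point. The pads swing forward as they close: fully open they stand 13 mm farther back than shut.
Start: joints at [1.142, 0.259, 0.021, 1.334, 0, 1.418], TCP at [0.15, 0.529, 0.231] pointing down, gripper open.
Joint ranges: [-3.04, 3.04], [-0.91, 1.82], [-1.04, 1.36], [-1.92, 1.95], [-1.52, 1.45], [-3.14, 3.14]. Speed limits (rad/s): [2.22, 2.22, 2.79, 3.14, 3.14, 3.14].

## Interface

Orientations are given as a unit quaternion [x, y, z, w].
In Python, from rig import read_state, camera, bot gives the robot as it stands.
- The arm moves only by the shell command python3 -m handwheel 'ROWS' [FORCE]. ROWS is JSON, a list of rows, each a list of 7 numbers: the turn, a rotation vector about the world's x, y, z in units of 1.5 rad (1.0 is 1.5 rad), then the shift along the world's x, y, z in units of 150 mm (1.0 is 150 mm), then the finger opening in mm, from 0 to 85.4. In form: [[ax, ay, az, tx, ty, tz, hand], ...]. A call has 1 to 12 rows; each row is the pose to reach, as a shift and turn from the pose commanded when the call began; what a row does not reach only later rows make up. A row lasts 1/10 s, in which the tool goes at most 50 mm and 8.59 degrees, less where a joint would pass 70% of its speed; a pose out of reach is approached as far as the arm can. A call with a number of a shift or a turn outside -1 to 1 is refused whole. A call with a gripper value outside its range is refused whole. The fingers move at their own pace and stop on an object; FORCE is the grip in N (left out, the last holds). Time passes only in rows, so rows that repeat a pose let the fingers close. It gives the time, the measured TCP pose, the force, the opening and the grip force at its end, in the units of the state.
- read_state(): the state, without advancing time (a new reading comes with each control period).
- camera(name): name is "scene" or "top" or "wrist"; returns a dict with "image" (480x640x3 uint8, red, green, blue), "vfov" (degrees; the focal length in pixels is half the picture's height over the tangent of half this angle, whatever the lens; pixels are square), "cx", "cy" (the principal point, pixels), "R" (3x3) and "t" (3): a world point X has camera coordinates R X + t. Camera axes: x right, y down, z forward; pixel columns grow to the right and rows downward; lengths in m; the calibration is good to about 2 mm. A picture is of the moment at which its call begins. There is no depth.
- bot.hand_in(): hands the job in; it is judged then, once.
The state is a dict: "time_s": time; "joint_positions": joint angles; "qd": joint speeds; "effort": joint torques, N m; "ee_pos": TCP position; "orientation": TCP orientation; "contact_force": force on the tool from outside, world axes, zero at the start; "ft_torque": the same for the moment, N m; "gripper_width": finger opening in m; "grip_force": force on a finger pad.
Only numpy, scipy, OpenCV 4.12 (cv2) and the standard library are available. Lean on these libraries where they do the work, as an engineer would, in place of code of your own. Each camera call takes 0.05 s, during which the arm holds its last target. There are 200 camera calls.

## Task

Lift the press's guard by the T-bar on top of it until the pawl catches under its second (highest) tooth and holds the guard up by itself, and let go of it. Then push the flat wooden jig board along the worktop into the press's slot until it is fully home against the stop. Leave the guard latched up and the other things on the worktop where they are.

Things in the scene. Friction and masses are not known exactly. Their poses are not given: they have to be found in the camera images.
- press: grey bench press fixed on the worktop, 90 mm deep (x), 180 wide (y); its posts are 122 mm high. Origin on the worktop under its middle; x axis level, along the slot, pointing INTO the press (its mouth looks to -x); z up.
- slot_mouth (a point): point on the worktop, mid slot, under the guard plate that closes the slot (46 mm before the press's origin); axes as the press. The slot lies on the worktop: 103 mm wide, 22 mm high under a roof that begins 6 mm further in. Before the mouth two 22 mm high guide cheeks flare from 103 mm wide to about 144 mm wide, 42 mm out.
- slot_stop (a point): point on the worktop in the middle of the solid stop face at the slot's inner end, 81 mm behind slot_mouth and 35 mm past the press's origin; axes as the press. The board's leading end touches it when fully home.
- guard (a joint): height of the guard, m: 0 = down (lower edge 6 mm over the worktop), 0.060 = its upper end. It slides straight up, weighs 0.45 kg, falls if let go. A sprung pawl snaps by itself under its teeth: the first holds it at 0.022, the second and highest at 0.044. Lift a few mm past (0.050 to 0.055), let go, and it settles at about 0.044. The pawl cannot be released.
- guard_bar (a point): middle of the T-bar on top of the guard, moves with it: bar 80 mm long along the press's y, 14 mm thick (x), 14 mm high; 152 mm over the worktop when down, straight above slot_mouth. 29 mm free under it beside an 18 mm wide middle stem. Axes as the press. Best pinched from above across its 14 mm.
- jig_board: flat loose beech board before the mouth, 160 long (x) x 100 wide (y) x 16 mm thick, 0.2-0.4 kg, corners rounded 10 mm, six dark grooves lengthwise, thin steel strip across its rear (-x) end. Too wide to grasp. Origin: middle of underside; the +x end goes in first. Home: origin 45 mm before the press's origin on its x axis, axes parallel; 85 mm of it stand out.
- tin_can: bystander: round bare tin can 73 mm across, 85 mm high; origin under its middle
- height_gauge: bystander: small stepped wooden gauge block 50x90x47 mm; origin under its middle
- glue_bottle: bystander: white glue bottle with red tip, 52 mm across, 158 mm high; origin under its middle
Mind the look-alikes: they are no part of the job. What is shaped like the jig_board but pink is not meant.

How it is judged:
By the outcome, as a careful person would: the job done as asked, in the order asked, and still so for the second after the job is handed in, with the robot touching nothing.
It also fails if it takes over 64 s, if anything falls off the work surface, if the arm or the gripper's body presses on something with over 40 N, if the wrist force passes 120 N, or if a joint passes its speed limit or range.

## Working session

There is one attempt and no reset: what is moved stays moved. The work goes in short steps, Python scripts to look and compute and a shell command to move; the robot and the scene stay as the last step left them, time stands still between calls to the robot, and variables do not carry over. Pictures are saved under pics/ and viewed, at most 11 in all, crops included, and the job is handed in when it is done.

```bash
mkdir -p pics
cat > h.py <<'E'
import numpy as np, cv2
from rig import read_state, camera, bot
def K(c):
    f=240/np.tan(np.radians(c["vfov"])/2); return f
def ray(c,u,v):
    f=K(c); R=np.array(c["R"]);t=np.array(c["t"])
    d=R.T@np.array([(u-c["cx"])/f,(v-c["cy"])/f,1]); return -R.T@t,d
def onz(c,u,v,z):
    o,d=ray(c,u,v); return o+d*(z-o[2])/d[2]
def proj(c,X):
    p=np.array(c["R"])@np.array(X)+np.array(c["t"]); return p[:2]/p[2]*K(c)+[c["cx"],c["cy"]]
def tri(*cuv):
    A=np.zeros((3,3));b=np.zeros(3)
    for c,u,v in cuv:
        o,d=ray(c,u,v); d/=np.linalg.norm(d); M=np.eye(3)-np.outer(d,d);A+=M;b+=M@o
    return np.linalg.solve(A,b)
E
python3 - <<'E'
from h import *
import pickle
for n in ["scene","top"]:
    c=camera(n); pickle.dump(c,open(n+".pkl","wb")); cv2.imwrite(f"pics/{n}0.png",c["image"][:,:,::-1])
    print(n,c["vfov"],c["cx"],c["cy"],-np.array(c["R"]).T@c["t"],np.array(c["R"])[2])
print(read_state())
E
```

```text
scene 56.94868906668191 325.03473984829594 239.61290432655332 [ 0.18183549 -0.53932072  0.83476138] [ 0.3932183   0.61393576 -0.68444302]
top 51.05247300872999 319.35620254272396 237.11588685919352 [0.38127421 0.09983086 1.50701835] [ 0.15154588 -0.01052719 -0.98839416]
{'time_s': 0.1, 'joint_positions': array([1.14242069e+00, 2.59171519e-01, 2.08540078e-02, 1.33368735e+00,
       2.07614018e-06, 1.41819118e+00]), 'qd': array([-0.00050953, -0.00122963,  0.00200735, -0.00052517,  0.00017848,
       -0.00135854]), 'effort': array([ 4.05499799e-03, -5.56697166e+01,  3.45068479e+01,  1.17862402e-02,
       -1.94357017e-04,  1.74198038e-05]), 'ee_pos': array([0.1496664 , 0.52900027, 0.2307137 ]), 'orientation': array([ 1.37448713e-01,  9.90508701e-01, -5.78651363e-04, -1.74069508e-04]), 'contact_force': array([-0.23390234, -0.11479757,  0.52002638]), 'ft_torque': array([-0.01628935, -0.00567935,  0.06841394]), 'grip_force': 0.0, 'gripper_width': 0.08529169989617713}
```

View pics/scene0.png

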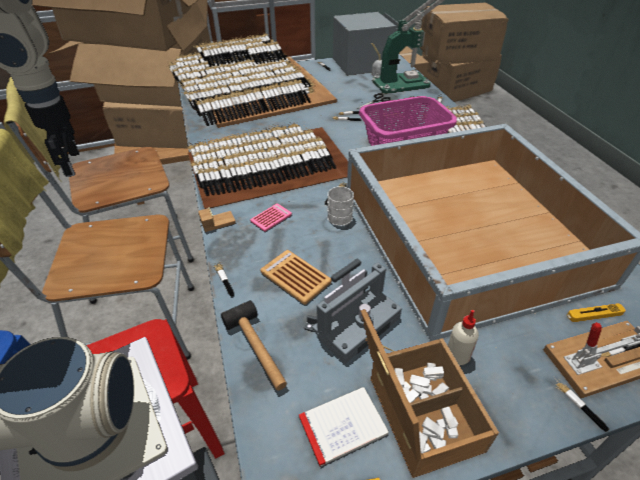

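View pics/top0.png

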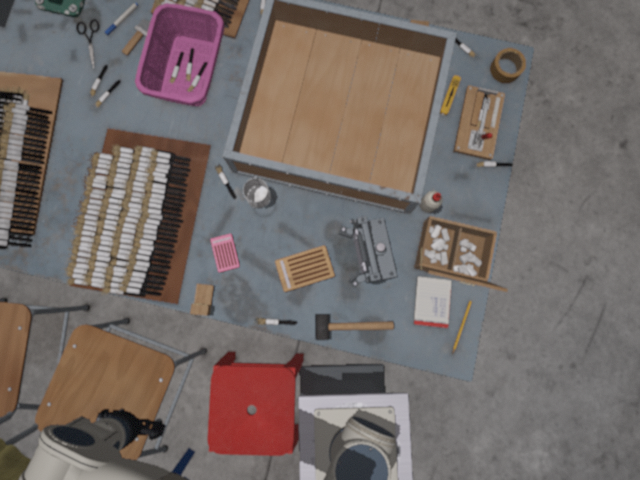

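The tan board with dark grooves and a steel strip is at top (305,268) / scene (296,275). The small pink one is at top (225,252) / scene (271,217). The tan one fits: it is beech coloured, lies before the press mouth and has the strip at its rear. I'll confirm this in an enlarged crop.

Run:
```python
from h import *
a=cv2.imread("pics/top0.png")[205:305,265:415]; b=cv2.imread("pics/scene0.png")[240:370,250:410]
a=cv2.resize(a,(600,400),interpolation=3); b=cv2.resize(b,None,fx=5,fy=4.6,interpolation=3)
cv2.imwrite("pics/a.png",a); cv2.imwrite("pics/b.png",cv2.resize(cv2.imread("pics/scene0.png")[240:370,250:410],None,fx=4.6,fy=4.6,interpolation=3))
```

```text
(no output)
```

View pics/a.png

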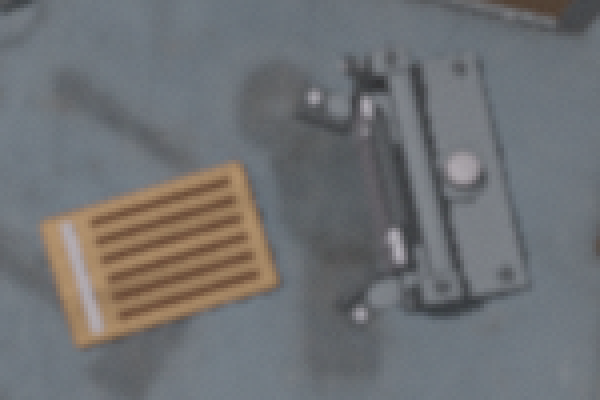

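View pics/b.png

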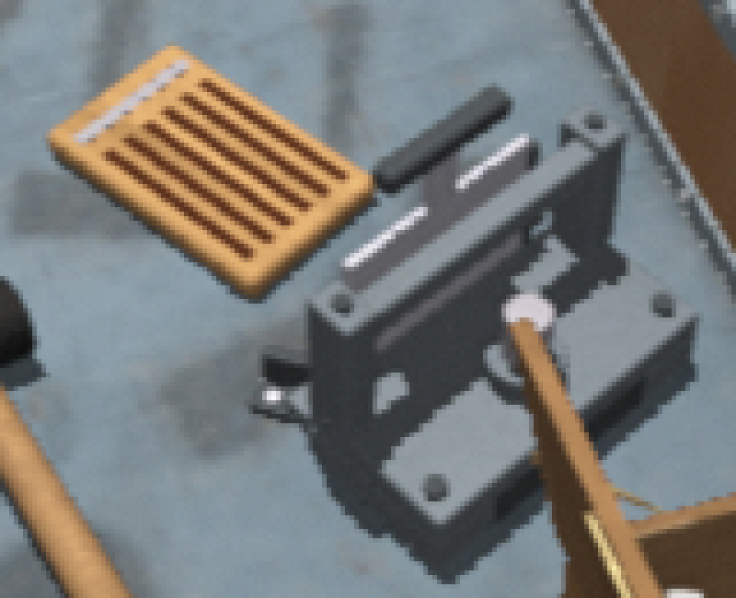

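The crops confirm the beech board: strip at the left (rear), front edge toward the press mouth. The T-bar is at about scene (346,270), and the bolts on the post tops are visible in both views. Next I'll measure.

Run:
```python
from h import *
import pickle
S=pickle.load(open("scene.pkl","rb"));T=pickle.load(open("top.pkl","rb"))
s=lambda u,v:(S,250+(u+.5)/4.6-.5,240+(v+.5)/4.6-.5); t=lambda u,v:(T,265+(u+.5)/4-.5,205+(v+.5)/4-.5)
np.set_printoptions(precision=4,suppress=True)
for n,a,b in [("bolt1",(343,305),(442,288)),("bolt2",(595,122),(391,57)),("knob",(528,310),(464,166)),("base1",(435,488),(505,273)),("base2",(663,306),(460,68))]: print(n,tri(s(*a),t(*b)))
for z in(.148,.159):
  for p in [(380,175),(510,95),(442,140)]:
    X=onz(*s(*p),z); q=proj(T,X); print("bar",z,X,q,(q-[265,205])*4)
for c in (S,T):
  im=c["image"]; h=cv2.cvtColor(im,cv2.COLOR_RGB2HSV)
  m=((h[...,0]>8)&(h[...,0]<25)&(h[...,1]>90)).astype(np.uint8); 
  mm=np.zeros_like(m)
  if c is T: mm[240:300,270:340]=1
  else: mm[245:308,255:333]=1
  m=cv2.morphologyEx(m*mm,cv2.MORPH_CLOSE,np.ones((5,5)))
  cs=max(cv2.findContours(m,0,1)[0],key=cv2.contourArea)
  pts=np.array([onz(c,*p,.016 if c is T else .012)[:2] for p in cs[:,0].astype(float)])
  r=cv2.minAreaRect((pts*1000).astype(np.float32)); print(r, cv2.boxPoints(r).tolist())
```

```text
bolt1 [ 0.4813 -0.0663  0.1249]
bolt2 [ 0.6432 -0.0374  0.1249]
knob [ 0.5693 -0.0897  0.0874]
base1 [ 0.4963 -0.1223  0.0428]
base2 [ 0.649  -0.0962  0.0434]
bar 0.148 [ 0.5272 -0.0287  0.148 ] [361.8935 258.7748] [387.574  215.0992]
bar 0.148 [ 0.6064 -0.0191  0.148 ] [357.2493 230.1522] [368.9974 100.6089]
bar 0.148 [ 0.5631 -0.0259  0.148 ] [360.3272 245.734 ] [381.3087 162.9362]
bar 0.159 [ 0.5217 -0.0369  0.159 ] [365.3707 260.2942] [401.483  221.1766]
bar 0.159 [ 0.5996 -0.0274  0.159 ] [360.7317 231.8736] [382.9268 107.4942]
bar 0.159 [ 0.557  -0.0341  0.159 ] [363.8027 247.3459] [395.2106 169.3835]
((521.60107421875, 129.0137939453125), (104.0428237915039, 164.4014434814453), 15.813396453857422) [[449.1483154296875, 193.92747497558594], [493.9486083984375, 35.74790573120117], [594.0538330078125, 64.10011291503906], [549.2535400390625, 222.27967834472656]]
((517.2931518554688, 130.4703369140625), (95.23992919921875, 155.67750549316406), 15.944600105285645) [[450.122314453125, 192.23287963867188], [492.88818359375, 42.544639587402344], [584.4639892578125, 68.70779418945312], [541.6981201171875, 218.39602661132812]]
```

```bash
python3 -m handwheel '[[0,0,0.15,0.3,-0.3,0.3,85],[0,0,0.3,0.6,-0.6,0.5,85],[0,0,0.3,0.9,-0.9,0.5,85],[0,0,0.3,1,-1,0.5,85],[0,0,0.3,1,-1,0.5,85],[0,0,0.3,1,-1,0.5,85]]' 40
python3 -m handwheel '[[0,0,0,0.2,-0.3,0,85],[0,0,0,0.4,-0.6,0,85],[0,0,0,0.6,-0.9,0,85],[0,0,0,0.7,-1,0,85],[0,0,0,0.7,-1,0,85]]'
python3 -m handwheel '[[0,0,0,0.2,-0.3,0,85],[0,0,0,0.4,-0.6,0,85],[0,0,0,0.6,-0.9,0,85],[0,0,0,0.8,-1,0,85],[0,0,0,0.8,-1,0,85],[0,0,0,0.8,-1,0,85]]'
python3 - <<'E'
from h import *
import pickle
c=camera("wrist"); pickle.dump(c,open("w1.pkl","wb")); cv2.imwrite("pics/w1.png",c["image"][:,:,::-1]); print(c["vfov"],-np.array(c["R"]).T@c["t"],read_state()["joint_positions"])
E
```

```text
time_s: 0.7
ee_pos: [0.3024, 0.3768, 0.3069]
orientation: [-0.085, 0.996, -0.0, 0.001]
contact_force: [0.2, 0.3, -1.0]
gripper_width: 0.085
grip_force: 0.0
time_s: 1.2
ee_pos: [0.4066, 0.227, 0.3056]
orientation: [-0.085, 0.996, -0.0, -0.0]
contact_force: [-1.0, 0.2, -0.5]
gripper_width: 0.0849
grip_force: 0.0
time_s: 1.8
ee_pos: [0.525, 0.0795, 0.3053]
orientation: [-0.087, 0.996, 0.0, -0.001]
contact_force: [0.1, 0.6, 0.3]
gripper_width: 0.0848
grip_force: 0.0
67.37459530138139 [0.4615963  0.06876719 0.44736618] [-6.95686008e-03  2.15510271e-01  1.50759332e-01  1.50749601e+00
  4.02926582e-04 -1.81366384e-01]
```

View pics/w1.png

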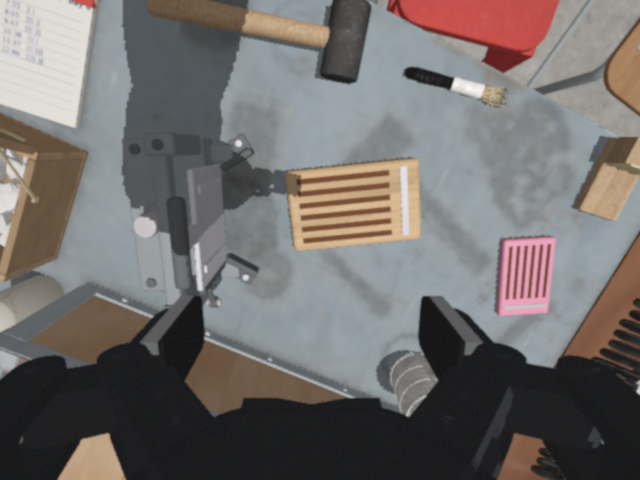

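The wrist view shows the press at left and the T-bar from about (177,198) to (184,290). The board is at (355,204) with its strip to the right, and the can is at (410,380). I'll triangulate with the scene view.

```bash
cp pics/w1.png /tmp
python3 - <<'E'
from h import *
import pickle
np.set_printoptions(precision=4,suppress=True)
S=pickle.load(open("scene.pkl","rb"));W=pickle.load(open("w1.pkl","rb"));T=pickle.load(open("top.pkl","rb"))
s=lambda u,v:(S,250+(u+.5)/4.6-.5,240+(v+.5)/4.6-.5)
print(tri((W,178,199),s(505,92)),tri((W,184,289),s(380,170)),tri((W,181,243),s(442,135)))
for p in [(176,198),(182,290)]: print(onz(W,*p,.159))
for p in [(157,144),(202,296)]: print("bolts?",onz(W,*p,.122))
h=cv2.cvtColor(W["image"],cv2.COLOR_RGB2HSV);m=((h[...,0]>8)&(h[...,0]<25)&(h[...,1]>80)).astype(np.uint8)
mm=np.zeros_like(m);mm[150:260,280:430]=1;m=cv2.morphologyEx(m*mm,cv2.MORPH_CLOSE,np.ones((13,13)))
cs=max(cv2.findContours(m,0,1)[0],key=cv2.contourArea)
print(cv2.minAreaRect(np.array([onz(W,*p,.016)[:2]*1000 for p in cs[:,0].astype(float)]).astype(np.float32)))
a=cv2.resize(W["image"][110:320,110:270,::-1],None,fx=2.8,fy=2.8,interpolation=3);cv2.imwrite("pics/w1c.png",a)
E
```

```text
[ 0.5485 -0.037   0.1803] [ 0.5659 -0.0162  0.1473] [ 0.5604 -0.0266  0.1522]
[ 0.5195 -0.0308  0.159 ]
[ 0.5978 -0.0196  0.159 ]
bolts? [ 0.4825 -0.0635  0.122 ]
bolts? [ 0.6182 -0.0112  0.122 ]
((519.7949829101562, 131.70523071289062), (96.89805603027344, 156.14077758789062), 15.862645149230957)
```

View pics/w1c.png

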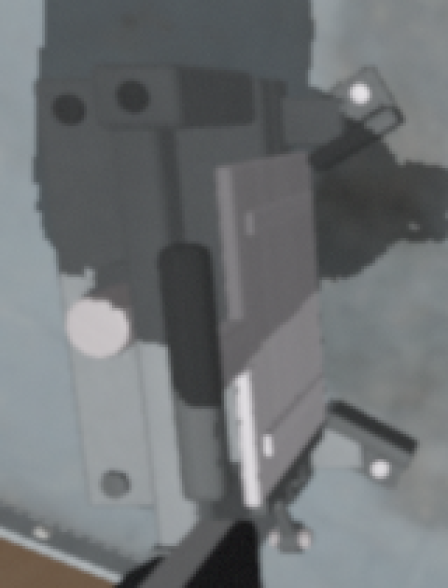

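```bash
python3 -m handwheel '[[0,0,0,0.1,-0.3,0,60],[0,0,0,0.2,-0.6,0,60],[0,0,0,0.235,-0.7,-0.2,60],[0,0,0,0.235,-0.7,-0.45,60],[0,0,0,0.235,-0.7,-0.7,60],[0,0,0,0.235,-0.7,-0.7,60],[0,0,0,0.235,-0.7,-0.7,60]]' 40
python3 - <<'E'
from h import *
import pickle
c=camera("wrist"); pickle.dump(c,open("w2.pkl","wb")); cv2.imwrite("pics/w2.png",c["image"][:,:,::-1]); s=read_state();print(s["ee_pos"])
for X in [(.5600,-.0265,.159),(.5206,-.0325,.159),(.5994,-.0195,.159)]: print(proj(c,X))
E
```

```text
time_s: 2.55
ee_pos: [0.5597, -0.0245, 0.2025]
orientation: [-0.088, 0.996, 0.0, 0.0]
contact_force: [0.7, -0.2, 2.3]
gripper_width: 0.0601
grip_force: 0.0
[ 0.5604811  -0.0247954   0.20349542]
[306.33162925 268.63204625]
[307.97949029 195.4086361 ]
[306.569248   334.80859654]
```

View pics/w2.png

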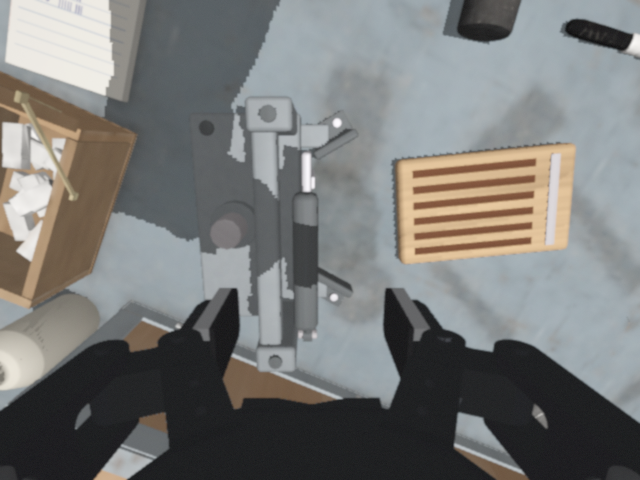

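The wrist view shows the bar from (306,193) to (307,340), which matches the predicted middle (306,269) and is parallel to the finger pads. So the position and yaw are good, and I'll descend and close.

```bash
python3 -m handwheel '[[0,0,0,0,-0.01,-0.2,60],[0,0,0,0,-0.01,-0.35,60],[0,0,0,0,-0.01,-0.44,60],[0,0,0,0,-0.01,-0.44,40],[0,0,0,0,-0.01,-0.44,30],[0,0,0,0,-0.01,-0.44,22],[0,0,0,0,-0.01,-0.44,20],[0,0,0,0,-0.01,-0.44,20]]' 30
python3 -m handwheel '[[0,0,0,0,0,0,16],[0,0,0,0,0,0,12],[0,0,0,0,0,0,8],[0,0,0,0,0,0,5],[0,0,0,0,0,0,5]]' 30
```

```text
time_s: 3.4
ee_pos: [0.5604, -0.0273, 0.1361]
orientation: [-0.087, 0.996, -0.0, 0.001]
contact_force: [-0.3, -0.8, -0.3]
gripper_width: 0.02
grip_force: 0.0
time_s: 3.9
ee_pos: [0.5602, -0.0277, 0.1357]
orientation: [-0.087, 0.996, -0.0, 0.0]
contact_force: [-0.6, -3.5, 5.7]
gripper_width: 0.0135
grip_force: 30.7
```

```bash
python3 -m handwheel '[[0,0,0,0,0,0,5],[0,0,0,0,0,0.06,5],[0,0,0,0,0,0.12,5],[0,0,0,0,0,0.18,5],[0,0,0,0,0,0.24,5],[0,0,0,0,0,0.3,5],[0,0,0,0,0,0.35,5],[0,0,0,0,0,0.35,5],[0,0,0,0,0,0.35,5]]' 60
```

```text
time_s: 4.8
ee_pos: [0.5602, -0.0276, 0.1874]
orientation: [-0.087, 0.996, -0.0, -0.0]
contact_force: [3.0, -5.3, -3.4]
gripper_width: 0.0126
grip_force: 66.1
```

```bash
python3 -m handwheel '[[0,0,0,0,0,0.01,5],[0,0,0,0,0,-0.02,5],[0,0,0,0,0,-0.04,5],[0,0,0,0,0,-0.04,5]]'
python3 -m handwheel '[[0,0,0,0,0,0,20],[0,0,0,0,0,0,40],[0,0,0,0,0,0,60],[0,0,0,0,0,0,60],[0,0,0,0,0,0.3,60],[0,0,0,0,0,0.6,60],[0,0,0,0,0,0.6,60]]'
python3 - <<'E'
from h import *
import pickle
c=camera("wrist"); d=camera("scene");pickle.dump((c,d),open("w3.pkl","wb"))
a=c["image"][90:390,180:420];b=cv2.resize(d["image"][235:365,290:410],(277,300),interpolation=3)
cv2.imwrite("pics/w3.png",np.hstack([a,b])[:,:,::-1]);print(read_state()["ee_pos"])
for z in (.159,.181,.203): print(z,[proj(x,(.5600,-.0265,z)) for x in(c,d)])
E
```

```text
time_s: 5.2
ee_pos: [0.5601, -0.0276, 0.1807]
orientation: [-0.087, 0.996, -0.0, -0.0]
contact_force: [2.9, -4.6, -4.8]
gripper_width: 0.0123
grip_force: 65.9
time_s: 5.9
ee_pos: [0.5617, -0.0274, 0.2777]
orientation: [-0.087, 0.996, -0.001, 0.004]
contact_force: [0.1, 0.1, -0.3]
gripper_width: 0.0599
grip_force: 0.0
[ 0.56039367 -0.02722099  0.2727932 ]
0.159 [array([312.3846203 , 232.24551009]), array([344.8523629 , 267.22391514])]
0.181 [array([312.41110248, 239.95346087]), array([345.23194629, 259.88968634])]
0.203 [array([312.44256559, 249.11116801]), array([345.62428867, 252.30893131])]
```

View pics/w3.png

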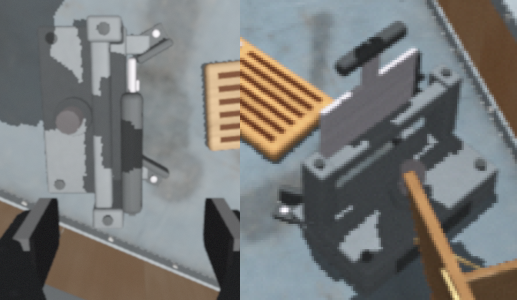

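The scene crop shows the T-bar about 15 px higher than before, which fits 0.044: latched at the second tooth and free of the gripper. Next I'll measure the board again.

```bash
cat >> h.py <<'E'
def board(W,z=.016,box=None):
    h=cv2.cvtColor(W["image"],cv2.COLOR_RGB2HSV);m=((h[...,0]>8)&(h[...,0]<25)&(h[...,1]>80)).astype(np.uint8)
    m=cv2.morphologyEx(m,cv2.MORPH_CLOSE,np.ones((15,15)))
    if box: mm=np.zeros_like(m);mm[box[1]:box[3],box[0]:box[2]]=1;m=m*mm
    cs=max(cv2.findContours(m,0,1)[0],key=cv2.contourArea)
    return cv2.minAreaRect(np.array([onz(W,*p,z)[:2]*1000 for p in cs[:,0].astype(float)]).astype(np.float32))
E
python3 - <<'E'
from h import *
import pickle
W=pickle.load(open("w2.pkl","rb")); print(board(W,box=(380,120,600,280)))
W=pickle.load(open("w3.pkl","rb"))[0]; print(board(W,box=(360,120,600,280)))
W=pickle.load(open("w1.pkl","rb")); print("pink",[onz(W,*p,.01)[:2] for p in [(500,240),(500,313)]],"can",onz(W,410,352,.085))
E
```

```text
((519.8720703125, 129.38970947265625), (96.37353515625, 157.39822387695312), 15.77901554107666)
((519.9481811523438, 129.62452697753906), (96.49847412109375, 156.75001525878906), 15.660005569458008)
pink [array([0.53224803, 0.32244386]), array([0.62848741, 0.35297231])] can [0.66382512 0.21840499 0.085     ]
```

```bash
python3 -m handwheel '[[0,0,-0.1,0,0.3,0,60],[0,0,-0.2,-0.1,0.6,0,60],[0,0,-0.3,-0.2,0.9,0,60],[0,0,-0.4,-0.24,1,0,60],[0,0,-0.5,-0.24,1,0,60],[0,0,-0.5,-0.24,1,0,60]]' 
python3 -m handwheel '[[0,0,-0.1,-0.1,0.2,0,60],[0,0,-0.2,-0.2,0.4,0,60],[0,0,-0.3,-0.24,0.6,0,60],[0,0,-0.4,-0.24,0.77,0,60],[0,0,-0.479,-0.24,0.77,-0.3,60],[0,0,-0.479,-0.24,0.77,-0.6,60],[0,0,-0.479,-0.24,0.77,-0.9,60],[0,0,-0.479,-0.24,0.77,-0.9,60],[0,0,-0.479,-0.24,0.77,-0.9,60]]'
```

```text
time_s: 6.6
ee_pos: [0.5232, 0.1235, 0.2706]
orientation: [0.285, 0.959, -0.0, -0.001]
contact_force: [-0.5, -0.0, 0.4]
gripper_width: 0.06
grip_force: 0.0
time_s: 7.5
ee_pos: [0.4881, 0.2378, 0.137]
orientation: [0.602, 0.798, -0.001, -0.0]
contact_force: [-0.2, -0.6, 0.3]
gripper_width: 0.0598
grip_force: 0.0
```

```bash
python3 -m handwheel '[[0,0,0,0,0,-0.3,60],[0,0,0,0,0,-0.6,60],[0,0,0,0,0,-0.75,60],[0,0,0,0,0,-0.84,60],[0,0,0,0,0,-0.88,60],[0,0,0,0,0,-0.88,60]]'
python3 - <<'E'
from h import *
c=camera("wrist"); s=read_state(); print(s["ee_pos"],s["contact_force"],board(c))
cv2.imwrite("pics/w4.png",c["image"][:,:,::-1])
E
```

```text
time_s: 8.1
ee_pos: [0.4893, 0.2384, 0.006]
orientation: [0.603, 0.798, 0.001, 0.001]
contact_force: [0.4, -0.3, 0.6]
gripper_width: 0.06
grip_force: 0.0
[0.48937333 0.23848161 0.00639743] [-0.49614394 -0.89701705  1.0429226 ] ((499.2966003417969, 206.5567626953125), (74.83441925048828, 22.177831649780273), 15.756847381591797)
```

View pics/w4.png

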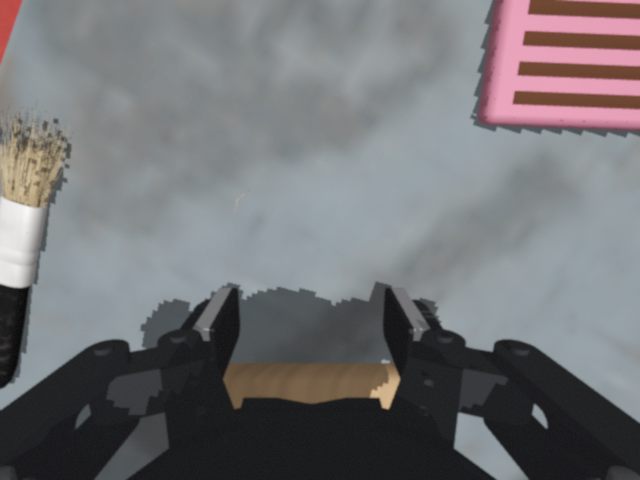

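The wrist view shows the board's rear edge at row 362, parallel to the finger line and inside the finger span (225–400). I'll push while turning toward the press axis.

```bash
python3 -m handwheel '[[0,0,0,0.02,-0.07,0,60],[0,0,0,0.039,-0.14,0,60],[0,0,-0.009,0.068,-0.2,0,60],[0,0,-0.017,0.096,-0.26,0,60],[0,0,-0.026,0.125,-0.32,0,60],[0,0,-0.034,0.154,-0.38,0,60],[0,0,-0.043,0.183,-0.44,0,60],[0,0,-0.052,0.211,-0.5,0,60],[0,0,-0.06,0.24,-0.56,0,60],[0,0,-0.069,0.269,-0.617,0,60],[0,0,-0.069,0.269,-0.617,0,60]]'
python3 - <<'E'
from h import *
c=camera("top");d=camera("scene"); import pickle; pickle.dump((c,d),open("p1.pkl","wb"))
print(read_state()["contact_force"])
a=cv2.resize(c["image"][200:300,290:410],(480,400),interpolation=3);b=cv2.resize(d["image"][225:355,260:410],(461,400),interpolation=3)
im=np.hstack([a,b])[:,:,::-1];cv2.imwrite("pics/p1.png",cv2.resize(im,(800,340)))
E
```

```text
time_s: 9.25
ee_pos: [0.529, 0.1441, 0.0046]
orientation: [0.644, 0.765, -0.0, 0.0]
contact_force: [0.6, 0.1, 0.4]
gripper_width: 0.0597
grip_force: 0.0
[-0.66884038  0.14469775 -0.44994241]
```

View pics/p1.png

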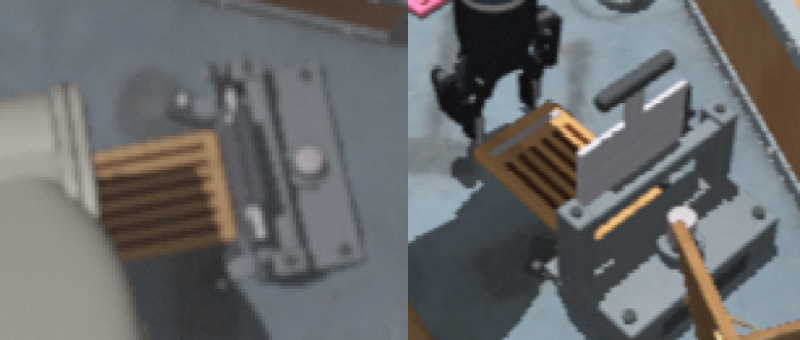

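The board's front is at the mouth, aligned with the slot, and the guard is up. I'll push straight in.

```bash
python3 -m handwheel '[[0,0,0,0.01,-0.06,0,60],[0,0,0,0.021,-0.12,0,60],[0,0,0,0.032,-0.18,0,60],[0,0,0,0.042,-0.24,0,60],[0,0,0,0.053,-0.3,0,60],[0,0,0,0.064,-0.36,0,60],[0,0,0,0.074,-0.42,0,60],[0,0,0,0.083,-0.47,0,60],[0,0,0,0.083,-0.47,0,60]]'
python3 -m handwheel '[[0,0,0,0.003,-0.02,0,60],[0,0,0,0.007,-0.04,0,60],[0,0,0,0.01,-0.055,0,60],[0,0,0,0.01,-0.055,0,60]]'
```

```text
time_s: 10.25
ee_pos: [0.5414, 0.0739, 0.0049]
orientation: [0.644, 0.765, -0.0, 0.0]
contact_force: [0.3, 0.1, -0.2]
gripper_width: 0.0599
grip_force: 0.0
time_s: 10.65
ee_pos: [0.5424, 0.0669, 0.0049]
orientation: [0.643, 0.766, 0.0, 0.0]
contact_force: [-1.8, 1.6, 0.8]
gripper_width: 0.0599
grip_force: 0.9
```

```bash
for i in 1 2 ; do python3 -m handwheel '[[0,0,0,0.001,-0.008,0,60],[0,0,0,0.003,-0.016,0,60],[0,0,0,0.003,-0.016,0,60]]' | grep -E 'ee_pos|contact'; done
```

```text
ee_pos: [0.5428, 0.0646, 0.0048]
contact_force: [-2.0, 3.1, 2.0]
ee_pos: [0.5432, 0.062, 0.0048]
contact_force: [-2.0, 4.0, 2.7]
```

```bash
for i in 1 2 ; do python3 -m handwheel '[[0,0,0,0.001,-0.007,0,60],[0,0,0,0.002,-0.014,0,60],[0,0,0,0.002,-0.014,0,60]]' | grep -E 'ee_pos|contact'; done
```

```text
ee_pos: [0.5434, 0.0607, 0.0048]
contact_force: [-1.6, 7.2, 3.5]
ee_pos: [0.5433, 0.0604, 0.0048]
contact_force: [-3.9, 17.4, 6.6]
```

```bash
python3 -m handwheel '[[0,0,0,0.001,-0.005,0,60],[0,0,0,0.001,-0.007,0,60],[0,0,0,0.001,-0.007,0,60]]' | grep -E 'ee_pos|contact'
python3 -m handwheel '[[0,0,0,-0.01,0.05,0,60],[0,0,0,-0.05,0.3,0,60],[0,0,0,-0.05,0.3,0.3,60],[0,0,0,-0.05,0.3,0.6,60],[0,0,0,-0.05,0.5,0.9,60],[0,0,0,-0.05,0.8,0.9,60],[0,0,0,-0.05,0.8,0.9,60],[0,0,0,-0.05,0.8,0.9,60]]'
python3 - <<'E'
from h import *
c=camera("top");d=camera("scene");w=camera("wrist")
a=cv2.resize(c["image"][200:300,310:410],(360,360),interpolation=3);b=cv2.resize(d["image"][225:355,280:410],(360,360),interpolation=3)
cv2.imwrite("pics/p2.png",np.hstack([a,b])[:,:,::-1])
# predicted rear edge, stop: project home rear corners
M=np.array([.560,-.0265]);A=np.array([.1736,-.985]);B=np.array([.985,.1736])
for s in(-.05,.05):
    p=M-.079*A+s*B; q=proj(d,[*p,.016]);r=proj(c,[*p,.016]);print((r-[310,200])*3.6,(q-[280,225])*2.77+[360,0])
E
```

```text
ee_pos: [0.5431, 0.0603, 0.0048]
contact_force: [-3.2, 21.9, 7.1]
time_s: 12.95
ee_pos: [0.5365, 0.1773, 0.1397]
orientation: [0.643, 0.766, -0.0, 0.001]
contact_force: [0.2, -0.0, -0.6]
gripper_width: 0.0596
grip_force: 0.0
[ 87.31324253 267.61921045] [426.59422928 210.9082264 ]
[ 62.88609358 149.937714  ] [512.24025752 151.65417254]
```

View pics/p2.png

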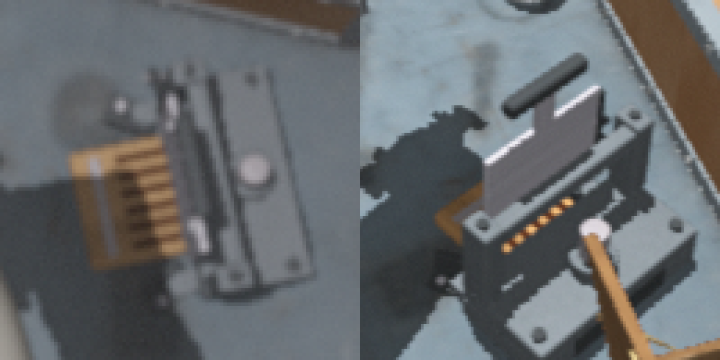

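The top view shows the rear corners at (70,155) and (95,270), at or slightly past the predicted home line. The push force also rose to 22 N with no further motion, and the guard is still up, so I'm handing in.

```bash
python3 -c "
from rig import bot
print(bot.hand_in())"
```

```text
the job is handed in; nothing more can be done
None
```

The guard is latched up at about 0.044 (second tooth) and released, the jig board is pushed in against the stop, and the job is handed in at about 13 s, with no verdict returned.

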